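# Pack up the second filling station in running bond and stand its bottle on it

### The job

Make the empty station of the bottle filler like the finished one beside it: lay the two thick white blocks flat end to end along its tray, the first up against the stop at the column end, then lay the thinner block centred over their joint, half a length on each, and last stand the loose small green bottle upright on that block, centred under the nozzle. Set the bottle down without dropping or tipping it, keep the robot off the filler's column, bar and nozzles, and leave the finished station and everything else where it is.

Things in the scene. Friction and masses are not known exactly. Their poses are not given: they have to be found in the camera images.
- filler: Bottle filler, fixed. Origin on the table midway between its two stations, x along the trays towards its column (roughly the robot's left), z up. Over each tray centre (x = 0, y = +65 and -65 mm) hangs a nozzle: 14 mm thick from 242 mm above the table up, 26 mm thick from 308 mm. Column 36 mm square, 380 mm high, at x = 165 mm, y = 0, on a foot 130 x 340 x 30 mm high centred at x = 190 mm.
- bar_mid (a point): Middle of the filler's level bar, 345 mm above the table, straight above the filler's origin. The bar is 22 mm thick and runs along the filler's y, 150 mm to either side. A beam 30 mm wide and 20 mm thick joins it to the column behind.
- nest: Tray of the empty station, fixed, under either of the two nozzles. Steel plate 222 mm long (x) by 80 mm wide (y), flat top 12 mm above the table. Origin on the table under its centre; x along the tray towards the column, z up. Stop at the column end: near face at x = +102 mm, top 30 mm above the table. The nozzle tip is straight above the origin, 242 mm up.
- done: The finished station, fixed: an equal tray under the other nozzle, with two thick blocks end to end and a thin one over their joint, top 87 mm above the table. Origin and axes as for the empty tray.
- done_bottle: Small green bottle standing loose on the finished station, same shape as the loose one; leave it. Origin at the centre of its underside.
- base_a: Thick white plastic block 100 mm long (x) by 50 mm wide (y) by 45 mm high (z), about 0.2 kg, lying flat. Origin at the centre of its underside.
- base_b: Second thick white block, the same as the first (interchangeable).
- bridge: Thinner white plastic block, 100 mm long (x) by 50 mm wide (y) by 30 mm high (z), about 0.14 kg, lying flat. Origin at the centre of its underside.
- flask: Loose small green glass bottle standing upright on the table, about 0.2 kg: straight round body 56 mm in diameter up to 68 mm, then shoulders and a 23 to 27 mm thick neck, 115 mm tall in all. Origin at the centre of its underside, z up along its axis.
- tall_bottle: Bystander: clear glass bottle, 66 mm in diameter, 200 mm tall, upright. Origin at the centre of its underside.
- clear_bottle: Bystander: clear glass bottle, 64 mm in diameter, 190 mm tall, upright. Origin at the centre of its underside.
- amber_jar: Bystander: amber glass jar, 60 mm in diameter, 75 mm tall. Origin at the centre of its underside.
- steel_cup: Bystander: steel cup, 72 mm in diameter, 75 mm tall. Origin at the centre of its underside.
- wrench: Bystander: wrench lying flat near the robot, 140 mm long and under 20 mm high, along its x axis.
- bung: Bystander: cork bung, 54 mm in diameter, 35 mm tall. Origin at the centre of its underside.
Not all that is in view belongs to the job. What is shaped like the flask but yellow is not meant.

How it is judged:
By the outcome, as a careful person would: the job done as asked, in the order asked, and still so for the second after the job is handed in, with the robot touching nothing.
It also fails if it takes over 72 s, if anything falls off the work surface, if the arm or the gripper's body presses on something with over 40 N, if the wrist force passes 120 N, or if a joint passes its speed limit or range.

### The arm

A 6-joint arm with a two-finger parallel gripper is mounted at the origin on the work surface. World frame = base frame: x ahead of the robot, y to its left, z up, the work surface at z = 0. Lengths are in m, angles in rad, forces in N, time in s.
With the tool pointing down it reaches from about 0.425 to 1.125 m from the base axis. Payload 14.9 kg.
Tool frame: the origin (TCP) lies midway between the tips of the shut fingers; the grasp point (between the pads) lies 19 mm behind it; z points along the fingers, y is the line along which they close (so a half turn about z gives the same grasp; the last joint's range is limited). The gripper opens to 91 mm and grips with 3 to 60 N. Pads are 32 mm wide; open, the fingers measure 118 mm over their backs; the gripper's body (76 mm by 178 mm) begins 60 mm behind the grasp point.
Start: joints at [-1.252, 0.379, 1.734, -0, 1.028, -0.033], TCP at [0.241, -0.657, 0.214] pointing down, gripper open.
Joint ranges: [-2.77, 2.77], [-0.74, 2.19], [0, 2.66], [-1.06, 4.2], [0.31, 2.87], [-3.08, 3.08]. Speed limits (rad/s): [1.89, 1.89, 2.39, 3.14, 3.14, 3.14].

### API

Orientations are given as a rotation vector (axis times angle).
In Python, from plant import r, kinematics, cams, ticket gives the robot as it stands. Calls block until the motion is done:
- r.reach(position, orientation): joint-space move of the TCP to a pose.
- r.move_l(position, orientation=None, vel=0.15, contact_N=None): straight line of the TCP; orientation=None keeps the orientation; vel is the mean speed in m/s. With contact_N (N) it stops when the force on the tool has changed by that much, and returns True; else False.
- r.move_j(angles): joint-space move.
- r.move_gripper(opening, grasp_force=None): finger opening in m; grasp_force is the grip in N (None keeps the last); returns when the fingers have stopped.
- r.dwell(seconds).
- kinematics.solve_ik(position, orientation): joint angles nearest the present ones, or None.
- r.state(): the state.
- cams.capture(name): name is "side" or "top"; returns the picture (420x560x3 uint8, red, green, blue); there is no depth.
- cams.camera_params(name): a dict with "camera_matrix" (3x3 intrinsics, pixels), "origin" and "rotation" of the camera in the world. Camera axes: x right, y up, looking along -z (the intrinsics and any distortion apply to the point x, -y, -z); pixel columns grow to the right and rows downward; lengths in m; the calibration is good to about 2 mm. A picture is of the moment at which its call begins. camera_params takes no time and is no camera call.
A pose or a line that the arm cannot do raises r.IKError and nothing moves.
- ticket.close_job(): hands the job in; it is judged then, once.
The state is a dict: "t": time; "joint_positions": joint angles; "joint_vel": joint speeds; "joint_efforts": joint torques, N m; "position": TCP position; "tool_rot": TCP orientation; "force": force on the tool from outside, world axes, zero at the start; "wrist_torque": the same for the moment, N m; "opening": finger opening in m; "gripper_force": force on a finger pad.
Only numpy, scipy, OpenCV 4.12 (cv2) and the standard library are available. Lean on these libraries where they do the work, as an engineer would, in place of code of your own. Each camera call takes 0.05 s, during which the arm holds its last target. There are 200 camera calls.

## Working session

There is one attempt and no reset: what is moved stays moved. The work goes in short steps, each a Python script; the robot and the scene stay as the last script left them, time stands still between calls to the robot, and variables do not carry over. Pictures are saved under pics/ and viewed, at most 10 in all, crops included, and the job is handed in when it is done.

```bash
ls; mkdir -p pics; python3 - <<'E'
from plant import r,kinematics,cams,ticket
import cv2,numpy as np
for n in("side","top"):
    im=cams.capture(n); cv2.imwrite(f"pics/{n}0.png",im[:,:,::-1])
    p=cams.camera_params(n); print(n,{k:np.round(np.array(v),4).tolist() if not isinstance(v,str) else v for k,v in p.items()})
s=r.state(); print(s)
E
```

```text
pics
side {'camera_matrix': [[452.9521, 0.0, 276.0317], [0.0, 452.9521, 211.8728], [0.0, 0.0, 1.0]], 'origin': [0.0385, 0.7483, 0.7891], 'rotation': [0.3481, -1.3509, -2.31]}
top {'camera_matrix': [[523.6947, 0.0, 272.3231], [0.0, 523.6947, 209.3412], [0.0, 0.0, 1.0]], 'origin': [0.4494, -0.1495, 1.2433], 'rotation': [0.0785, -0.0632, -1.5514]}
{'t': 0.1, 'joint_positions': array([-1.25231350e+00,  3.79348710e-01,  1.73470347e+00, -2.82187966e-06,
        1.02847278e+00, -3.32724181e-02]), 'joint_vel': array([-0.00205846,  0.00046983, -0.00351091,  0.00146734,  0.00225582,
        0.00024015]), 'joint_efforts': array([-1.21025787e-03, -7.65040112e+01, -4.35292125e+01,  6.51992974e-02,
        3.98513500e-02, -2.57329458e-05]), 'position': array([ 0.24108892, -0.65681407,  0.21336839]), 'tool_rot': array([-3.09221976e+00, -5.49532499e-01,  2.11826524e-04]), 'force': array([0.46750526, 0.55027733, 0.79773995]), 'wrist_torque': array([-0.001501  , -0.01270185, -0.01304915]), 'gripper_force': 0.0, 'opening': 0.09132947838219817}
```

View pics/side0.png

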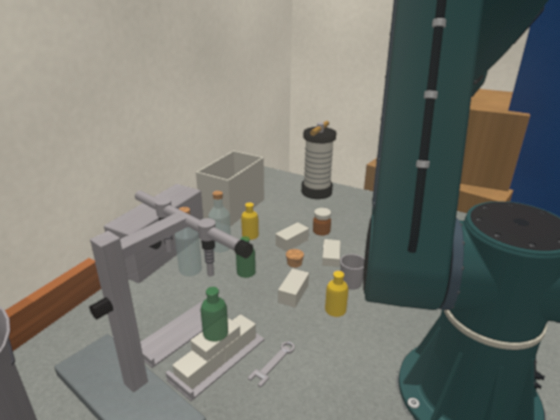

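View pics/top0.png

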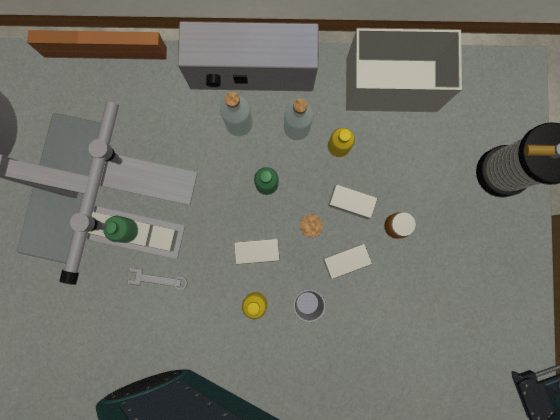

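The top view shows three loose white blocks at (354,201), (348,261) and (257,251), with the filler at left. Its far tray (150,180) is empty and its near tray (135,232) is finished. Green-bottle candidates: (266,180) is loose and green, so it's the flask. (120,229) is green but stands on the finished station, so it's done_bottle. (342,140) and (254,305) are yellow, so they're decoys. Next I'll segment and enlarge.

```bash
cat > h.py <<'E'
import cv2,numpy as np
from scipy.spatial.transform import Rotation as R
from plant import r,kinematics,cams,ticket
def cam(n):
    p=cams.camera_params(n); return np.array(p["camera_matrix"]),np.array(p["origin"]),R.from_rotvec(p["rotation"]).as_matrix() if np.size(p["rotation"])==3 else np.array(p["rotation"])
def ray(n,uv):
    K,o,M=cam(n); uv=np.atleast_2d(uv).astype(float)
    d=np.c_[(uv[:,0]-K[0,2])/K[0,0],-(uv[:,1]-K[1,2])/K[1,1],-np.ones(len(uv))]@M.T
    return o,d
def onz(n,uv,z):
    o,d=ray(n,uv); return o+d*((z-o[2])/d[:,2:3])
def proj(n,P):
    K,o,M=cam(n); c=(np.atleast_2d(P)-o)@M
    return np.c_[K[0,0]*c[:,0]/-c[:,2]+K[0,2],K[1,1]*-c[:,1]/-c[:,2]+K[1,2]]
def mask(im,lo,hi):
    return cv2.inRange(cv2.cvtColor(im,cv2.COLOR_RGB2HSV),np.array(lo),np.array(hi))
def blobs(m,amin):
    cs,_=cv2.findContours(m,cv2.RETR_EXTERNAL,cv2.CHAIN_APPROX_NONE)
    return [c for c in cs if cv2.contourArea(c)>amin]
E
python3 - <<'E'
from h import *
top=cv2.imread("pics/top0.png")[:,:,::-1].copy(); side=cv2.imread("pics/side0.png")[:,:,::-1].copy()
hs=cv2.cvtColor(top,cv2.COLOR_RGB2HSV)
for p in[(354,201),(348,261),(257,251),(160,180),(100,150),(220,200),(60,160),(266,180),(135,240)]: print(p,top[p[1],p[0]],hs[p[1],p[0]])
hs2=cv2.cvtColor(side,cv2.COLOR_RGB2HSV)
for p in[(292,235),(332,247),(295,281),(340,330),(180,330)]: print(p,side[p[1],p[0]],hs2[p[1],p[0]])
a=cv2.resize(top[90:280,10:210],None,fx=3,fy=3,interpolation=cv2.INTER_CUBIC)
cv2.imwrite("pics/c1.png",a[:,:,::-1])
b=cv2.resize(side[190:310,220:380],None,fx=4.5,fy=4.5,interpolation=cv2.INTER_CUBIC)
cv2.imwrite("pics/c2.png",b[:,:,::-1])
E
```

```text
(354, 201) [187 184 171] [ 24  22 187]
(348, 261) [183 180 167] [ 24  22 183]
(257, 251) [180 176 164] [ 23  23 180]
(160, 180) [145 143 142] [ 10   5 145]
(100, 150) [144 138 138] [  0  11 144]
(220, 200) [120 121 115] [ 35  13 121]
(60, 160) [107 109 106] [ 50   7 109]
(266, 180) [ 85 130  92] [ 65  88 130]
(135, 240) [174 171 157] [ 25  25 174]
(292, 235) [209 204 186] [ 23  28 209]
(332, 247) [210 205 188] [ 23  27 210]
(295, 281) [212 205 188] [ 21  29 212]
(340, 330) [143 144 137] [ 34  12 144]
(180, 330) [172 165 166] [176  10 172]
```

View pics/c1.png

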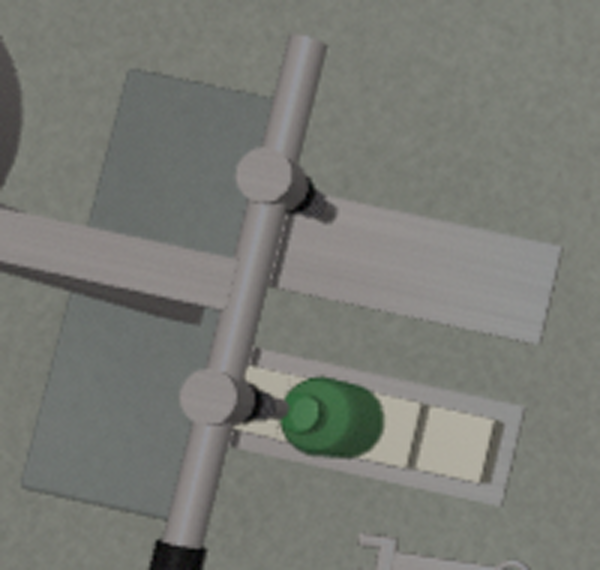

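View pics/c2.png

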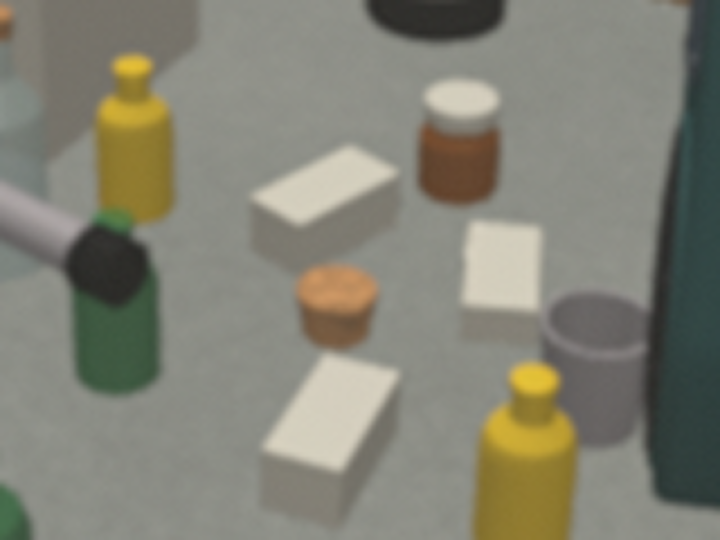

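c1 shows the nest tray's free-end corners at about (196.7,171.7) and (190.3,204.3) in the top view, with the nozzle over the tray. In c2 the block beside the cup, side (332,247), has a clearly lower side face than the other two, so it's the thin one. I'll check that by stereo while measuring everything.

```bash
cat >> h.py <<'E'
def edge(im,a,b,w=4):
    """refine a straight edge near pixel segment a-b (strongest gradient); returns cv2.fitLine (vx,vy,x0,y0) and rms"""
    g=cv2.cvtColor(im,cv2.COLOR_RGB2GRAY).astype(np.float32); a,b=np.array(a,float),np.array(b,float)
    t=(b-a)/np.linalg.norm(b-a); n=np.array([-t[1],t[0]]); s=np.arange(-w,w+.01,.25); P=[]
    for k in np.linspace(.08,.92,40):
        q=(a+k*(b-a)+s[:,None]*n).astype(np.float32)
        v=cv2.remap(g,q[None,:,0].copy(),q[None,:,1].copy(),cv2.INTER_LINEAR)[0]
        d=np.abs(np.gradient(cv2.GaussianBlur(v[None],(7,1),0)[0])); i=d[3:-3].argmax()+3; P.append(a+k*(b-a)+s[i]*n)
    P=np.array(P); l=cv2.fitLine(P.astype(np.float32),cv2.DIST_HUBER,0,.01,.01).ravel()
    res=(P-l[2:])@[-l[1],l[0]]; return l,np.median(abs(res))
def cross(l,m):
    k=np.linalg.solve(np.c_[l[:2],-m[:2]],m[2:]-l[2:]); return l[2:]+k[0]*l[:2]
def blocks(im,roi,lo=(10,12,162),hi=(35,45,255),n="top"):
    m=mask(im,lo,hi); k=np.zeros_like(m); x0,y0,x1,y1=roi; k[y0:y1,x0:x1]=255
    return [cv2.minAreaRect(c) for c in blobs(m&k,250)]
E
python3 - <<'E'
from h import *
np.set_printoptions(precision=4,suppress=True)
top=cv2.imread("pics/top0.png")[:,:,::-1].copy(); side=cv2.imread("pics/side0.png")[:,:,::-1].copy()
for rc in blocks(top,(220,170,385,290)):
    for z in(.03,.045):
        c=cv2.boxPoints(rc); W=onz("top",c,z); e=W[1]-W[0],W[2]-W[1]; L=[np.linalg.norm(x) for x in e]; l=e[int(np.argmax(L))]
        print(np.round(rc[0],1),z,"ctr",W.mean(0),"size",np.array(L),"yaw",np.degrees(np.arctan2(l[1],l[0])),"side px",proj("side",W.mean(0)))
m=mask(side,(10,12,190),(35,60,255))
for c in blobs(m,100):
    M=cv2.moments(c); print("side",M['m10']/M['m00'],M['m01']/M['m00'],cv2.contourArea(c),c.reshape(-1,2).min(0))
# tray edges
A=edge(top,(196.7,171.7),(190.3,204.3)); B=edge(top,(122,156.5),(196.7,171.7)); C=edge(top,(103,186),(190.3,204.3))
D=edge(top,(184.3,225),(177.3,258.3)); F=edge(top,(145,250),(177.3,258.3)); G=edge(top,(150,218),(184,226))
print([x[1] for x in(A,B,C,D,F,G)])
cs=[cross(A[0],B[0]),cross(A[0],C[0]),cross(D[0],G[0]),cross(D[0],F[0])]; W=onz("top",cs,.012); print(np.array(cs)); print(W,"widths",np.linalg.norm(W[0]-W[1]),np.linalg.norm(W[2]-W[3]))
for l in(A,B,C,D,F,G):
    l=l[0]; w=onz("top",[l[2:],l[2:]+40*l[:2]],.012); d=w[1]-w[0]; print("dir",np.degrees(np.arctan2(d[1],d[0]))%180)
print("side px of corners",proj("side",W))
gm=mask(top,(55,60,40),(80,255,255))
for c in blobs(gm,60): print("green top",cv2.minEnclosingCircle(c))
gm=mask(side,(55,60,40),(80,255,255))
for c in blobs(gm,60): print("green side",cv2.boundingRect(c))
E
```

```text
[347.7 260.9] 0.03 ctr [ 0.4433 -0.3125  0.03  ] size [0.098  0.0479] yaw -68.50256292203971 side px [[330.8098 248.7476]]
[347.7 260.9] 0.045 ctr [ 0.4434 -0.3105  0.045 ] size [0.0968 0.0473] yaw -68.50256292203971 side px [[330.8388 244.8673]]
[256.4 251. ] 0.03 ctr [ 0.4622 -0.1016  0.03  ] size [0.0994 0.0486] yaw -84.18930016833691 side px [[292.5121 285.6623]]
[256.4 251. ] 0.045 ctr [ 0.462  -0.1022  0.045 ] size [0.0982 0.048 ] yaw -84.18930016833691 side px [[292.7966 281.0497]]
[353.2 200.9] 0.03 ctr [ 0.5825 -0.3244  0.03  ] size [0.0483 0.099 ] yaw -107.65780557325331 side px [[291.3085 234.5226]]
[353.2 200.9] 0.045 ctr [ 0.5809 -0.3222  0.045 ] size [0.0477 0.0978] yaw -107.65780557325334 side px [[291.5558 230.9067]]
side 189.26856435643563 363.29042904290424 404.0 [174 351]
side 202.48875255623722 342.27096114519424 163.0 [192 333]
side 239.959298245614 323.61824561403506 237.5 [229 315]
side 293.2559927634554 281.0511080958842 368.5 [279 269]
side 331.07207207207205 248.6042966042966 240.5 [323 240]
side 291.5098970704671 230.55423594615993 210.5 [277 223]
side 347.
[... 200 characters left out ...]
11956182), np.float64(0.14278552237584596)]
[[196.5179 171.6312]
 [188.9583 204.0822]
 [184.0611 225.0225]
 [176.2969 258.3239]]
[[0.6479 0.0456 0.012 ]
 [0.57   0.0611 0.012 ]
 [0.5202 0.071  0.012 ]
 [0.4417 0.0866 0.012 ]] widths 0.0794140708162223 0.08002506301133304
dir 168.78464758019393
dir 78.77561669177454
dir 78.90191569635061
dir 168.7742280532039
dir 78.82268539683899
dir 78.86412739591294
side px of corners [[202.6252 299.9544]
 [223.8982 313.7082]
 [238.3992 323.1017]
 [262.8613 338.9243]]
green top ((120.14305877685547, 228.92210388183594), 16.650251388549805)
green top ((266.0, 180.6923065185547), 13.307791709899902)
green side (202, 287, 25, 53)
green side (237, 252, 17, 25)
```

The side view confirms it: (331.1,248.6) matches z=30, so that block is the bridge. The other two match z=45. The trays come out 79.4 and 80.0 mm wide and 130 mm apart, which agrees with the given sizes. Next I'll cross-check the tray origin with the side camera, locate the flask, and check IK for a tilted tool that passes under the bar and nozzle.

```bash
cat >> h.py <<'E'
YAW=np.radians(78.83); U=np.array([np.cos(YAW),np.sin(YAW),0]); V=np.array([-U[1],U[0],0]); NEST=np.array([.6305,.1623,0]); DONE=np.array([.5025,.1877,0])
def pose(P,head,tilt,flip=1):
    """grasp point P, heading and down-tilt in degrees -> TCP position, rotvec"""
    a,t=np.radians(head),np.radians(tilt); d=np.array([np.cos(a)*np.cos(t),np.sin(a)*np.cos(t),-np.sin(t)])
    y=flip*np.array([-np.sin(a),np.cos(a),0]); M=np.c_[np.cross(y,d),y,d]
    return np.array(P)+.019*d,R.from_matrix(M).as_rotvec()
E
python3 - <<'E'
from h import *
np.set_printoptions(precision=3,suppress=True)
side=cv2.imread("pics/side0.png")[:,:,::-1].copy();top=cv2.imread("pics/top0.png")[:,:,::-1].copy()
# side view: done-tray end edge and outer long edge -> corner
c=DONE-.111*U+.012*np.array([0,0,1]); p=proj("side",[c-.04*V,c+.04*V,c+.04*V+.12*U])
for tr in(DONE,NEST):
    c=tr-.111*U+[0,0,.012]; q=proj("side",[c-.04*V,c+.04*V]); e=edge(side,q[0],q[1]); m=np.mean(q,0); n=np.array([-e[0][1],e[0][0]]); f=m-n*((m-e[0][2:])@n)
    print("end edge offset along U (m):",(onz("side",f,.012)[0]-c)@U,e[1])
print("done thin/base faces: side measured", "bridge-right base top ctr (239.96,323.62)"); print(proj("side",DONE+(-.098-.048)/2*U+[0,0,.057]))
for z in(.034,.045,.068): 
    f=onz("top",[266.,180.7],z)[0]; print("flask",f,"side col",proj("side",f)[0], "base", proj("side",[f[0],f[1],0])[0])
cap=mask(top[160:200,245:290],(55,60,115),(80,255,255)); 
for b in blobs(cap,15): (x,y),rr=cv2.minEnclosingCircle(b); print("cap",x+245,y+160,rr,onz("top",[x+245,y+160],.115))
F=[.615,-.12,.042]
for nm,P,h,t in[("A",[.462,-.102,.03],95.8,55),("Aup",[.462,-.102,.2],95.8,55),("B",[.581,-.322,.03],72.3,55),("br",[.443,-.3125,.026],111.5,55),("brup",[.443,-.3125,.2],111.5,55),("F",F,65,35),("Fup",[.615,-.12,.25],65,35),("n1",NEST+.055*U+[0,0,.042],78.83,55),("n2",NEST-.033*U+[0,0,.042],78.83,55),("nb",NEST+[0,0,.083],78.83,55),("nf",NEST+[0,0,.129],78.83,35),("nfb",NEST-.17*U+[0,0,.144],78.83,35),("n2u",NEST-.15*U+[0,0,.2],78.83,55)]:
    for fl in(1,-1): print(nm,fl,kinematics.solve_ik(*pose(P,h,t,fl)))
E
```

```text
end edge offset along U (m): 0.0008374871839096294 1.3555835988159006
end edge offset along U (m): -0.002903660800187841 1.3840641443329025
done thin/base faces: side measured bridge-right base top ctr (239.96,323.62)
[[238.409 325.284]]
flask [ 0.626 -0.121  0.034] side col [244.362 262.712] base [244.717 272.392]
flask [ 0.624 -0.121  0.045] side col [244.776 259.643] base [245.239 272.512]
flask [ 0.621 -0.121  0.068] side col [245.653 253.134] base [246.33  272.764]
cap 265.7321434020996 175.8928575515747 5.392987251281738 [[ 0.624 -0.122  0.115]]
A 1 [-0.518  0.551  2.102  0.603  0.967  2.053]
A -1 [-0.518  0.551  2.102  0.603  0.967 -1.088]
Aup 1 [-0.518  0.237  2.101  0.518  1.236  2.241]
Aup -1 [-0.518  0.237  2.101  0.518  1.236 -0.901]
B 1 [-0.739  0.718  1.751  0.642  1.056  2.278]
B -1 [-0.739  0.718  1.751  0.642  1.056 -0.863]
br 1 [-0.768  0.683  1.836  0.258  1.201  1.833]
br -1 [-0.768  0.683  1.836  0.258  1.201 -1.308]
brup 1 [-0.768  0.423  1.836  0.242  1.453  1.899]
brup -1 [-0.768  0.423  1.836  0.242  1.453 -1.242]
F 1 [-0.562  0.709  1.936  1.15   1.098  2.13 ]
F -1 [-0.562  0.709  1.936  1.15   1.098 -1.011]
Fup 1 [-0.562  0.361  1.956  1.027  1.252  2.446]
Fup -1 [-0.562  0.361  1.956  1.027  1.252 -0.696]
n1 1 [0.085 0.607 1.941 1.036 0.695 2.566]
n1 -1 [ 0.085  0.607  1.941  1.036  0.695 -0.576]
n2 1 [-0.057  0.586  1.985  0.986  0.75   2.474]
n2 -1 [-0.057  0.586  1.985  0.986  0.75  -0.667]
nb 1 [-0.003  0.521  1.978  0.95   0.765  2.586]
nb -1 [-0.003  0.521  1.978  0.95   0.765 -0.556]
nf 1 [-0.104  0.535  1.999  1.255  1.032  2.295]
nf -1 [-0.104  0.535  1.999  1.255  1.032 -0.847]
nfb 1 [-0.392  0.512  1.996  1.043  1.195  2.245]
nfb -1 [-0.392  0.512  1.996  1.043  1.195 -0.896]
n2u 1 [-0.255  0.311  1.999  0.739  1.016  2.621]
n2u -1 [-0.255  0.311  1.999  0.739  1.016 -0.521]
```

```bash
python3 - <<'E'
from h import *
np.set_printoptions(precision=4,suppress=True)
top=cv2.imread("pics/top0.png")[:,:,::-1].copy();side=cv2.imread("pics/side0.png")[:,:,::-1].copy()
def f(n,uv,z):
    w=onz(n,uv,z)-DONE; return np.c_[w@U,w@V]*1000
for im,n,roi,lo in((top,"top",(85,205,185,260),(10,12,155)),(side,"side",(160,300,270,390),(10,12,185))):
    for rc in blocks(im,roi,lo,(35,60,255)):
        for z in(.057,.087): print(n,np.round(rc[0],1),z,f(n,cv2.boxPoints(rc),z).round(1).tolist())
# nozzle tip/bar: green cap of done bottle
m=mask(top,(55,60,40),(80,255,255))
# calibration offset between cameras from loose blocks: compare same top-face centre
for t,s,z in(((347.7,260.9),(331.07,248.6),.03),((256.4,251.),(293.26,281.05),.045),((353.2,200.9),(291.5,230.55),.045)): print("cam diff mm",(onz("side",s,z)-onz("top",t,z))[0]*1000)
a=cv2.resize(side[225:400,60:300],None,fx=3.3,fy=3.3,interpolation=cv2.INTER_CUBIC); cv2.imwrite("pics/c3.png",a[:,:,::-1])
E
```

```text
top [161.1 237.6] 0.057 [[-50.8, 24.0], [-50.1, -24.3], [-99.2, -24.1], [-99.7, 24.1]]
top [161.1 237.6] 0.087 [[-58.2, 23.0], [-57.5, -24.0], [-105.3, -23.8], [-105.8, 23.2]]
side [189.2 363.1] 0.057 [[95.9, -23.2], [36.3, -25.0], [47.6, 24.7], [104.7, 24.3]]
side [189.2 363.1] 0.087 [[110.8, 0.8], [53.6, -0.8], [64.5, 46.8], [119.3, 46.4]]
cam diff mm [-0.3475 -1.1815  0.    ]
cam diff mm [-0.9484 -0.5307  0.    ]
cam diff mm [ 1.1874 -1.7221  0.    ]
```

View pics/c3.png

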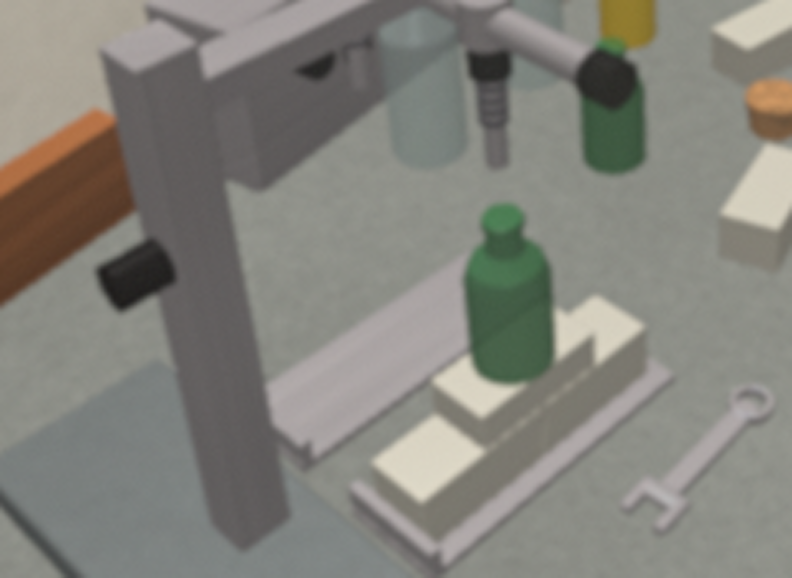

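c3 (side) shows the nest nozzle tip at full-frame pixel (210.6,275), the done stack centred on its tray, and the nest clear apart from its stop. I'll use the nozzle tip to check the nest centre, then pick the first block.

```bash
sed -i 's/NEST=np.array(\[.6305,.1623,0\])/NEST=np.array([.6303,.1613,0])/;s/DONE=np.array(\[.5025,.1877,0\])/DONE=np.array([.5023,.1867,0])/' h.py
cat >> h.py <<'E'
Z=np.array([0,0,1.])
def N(x,z,y=0): return NEST+x*U+y*V+z*Z
def L(P,head,t,vel=.2,contact=None): return r.move_l(*pose(P,head,t,-1),vel=vel,contact_N=contact)
def J(P,head,t): r.reach(*pose(P,head,t,-1))
def gp():  # grasp point now
    s=r.state(); return s["position"]-.019*R.from_rotvec(s["tool_rot"]).as_matrix()[:,2]
def rep(m=""):
    s=r.state(); print(m,"t%.1f"%s["t"],"gp",gp().round(4),"op %.4f"%s["opening"],"F",s["force"].round(1),"gf",round(s["gripper_force"],1),"nest xyz mm",(1000*np.array([(gp()-NEST)@U,(gp()-NEST)@V,gp()[2]])).round(1))
E
python3 - <<'E'
from h import *
np.set_printoptions(precision=4,suppress=True)
for n,uv in(("side",(210.6,274.5)),("top",(120.5,161.5))):
    w=onz(n,uv,.242)[0]-NEST; print(n,"nozzle tip rel nest mm",w@U*1000,w@V*1000)
P=np.array([.462,-.102,.030])
J(P+.12*Z,95.8,55); rep("above")
L(P,95.8,55,.15); rep("at")
r.move_gripper(.04,25); rep("grip")
L(gp()+.14*Z,95.8,55,.3); rep("lift")
E
```

```text
side nozzle tip rel nest mm -2.047488568076801 131.98677773921068
top nozzle tip rel nest mm -4.115707030369219 1.3974082917969353
above t2.3 gp [ 0.4622 -0.1026  0.1501] op 0.0908 F [-0.4 -0.2 -0.7] gf 0.0 nest xyz mm [-291.5  113.8  150.1]
at t3.2 gp [ 0.4623 -0.1022  0.0305] op 0.0910 F [0.4 0.5 0.5] gf 0.0 nest xyz mm [-291.1  113.7   30.5]
grip t3.9 gp [ 0.4619 -0.102   0.03  ] op 0.0499 F [-1.3  0.8  2.6] gf 25.0 nest xyz mm [-290.9  114.2   30. ]
lift t4.5 gp [ 0.4616 -0.1019  0.1696] op 0.0501 F [ 0.6 -0.4 -3.2] gf 25.0 nest xyz mm [-290.9  114.5  169.6]
```

```bash
python3 - <<'E'
from h import *
h=78.83
J(N(-.09,.17),h,55); rep("entry")
L(N(-.05,.06),h,55,.25)
L(N(.035,.045),h,55,.15); rep("pre")
print(L(N(.035,.036),h,55,.03,5)); rep("touch")
z=gp()[2]
L(N(.035,z+.001),h,55,.05)
print(L(N(.068,z+.001),h,55,.025,8)); rep("stop")
E
```

```text
entry t5.5 gp [0.612  0.0724 0.1689] op 0.0499 F [-0.2 -0.1 -2.3] gf 25.0 nest xyz mm [-90.8   0.8 168.9]
pre t6.8 gp [0.6372 0.1952 0.0455] op 0.0499 F [-0.1  0.4 -2.6] gf 25.0 nest xyz mm [34.6 -0.2 45.5]
True
touch t7.0 gp [0.6375 0.1948 0.0414] op 0.0502 F [ 1.3  0.9 -0.2] gf 25.0 nest xyz mm [34.2 -0.6 41.4]
True
stop t8.1 gp [0.6401 0.2126 0.042 ] op 0.0498 F [-0.5  0.  -2.7] gf 25.0 nest xyz mm [52.2  0.3 42. ]
```

The block met the stop at grasp x = 52.2 mm and 52 was expected, so the nest centre is right. I'll release it and fetch the second block.

```bash
cat >> h.py <<'E'
def back(dist,h,t,vel=.25):
    d=pose([0,0,0],h,t)[0]/.019; L(gp()-d*dist,h,t,vel)
E
python3 - <<'E'
from h import *
h=78.83; g=gp()
L(g+.0015*U,h,55,.03,8)
print(L(gp()-.003*Z,h,55,.02,5)); rep("down")
r.move_gripper(.085); rep("open")
back(.16,h,55); rep("back")
a=72.3; ah=np.array([np.cos(np.radians(a)),np.sin(np.radians(a)),0]); P=np.array([.581,-.322,.030])+.015*ah
J(P+.14*Z,a,55); L(P,a,55,.18); rep("at B")
r.move_gripper(.04,25); rep("grip")
L(gp()+.15*Z,a,55,.3); J(N(-.12,.17),h,55); rep("entry")
im=cams.capture("top"); cv2.imwrite("pics/t1.png",im[90:290,10:210,::-1])
L(N(-.085,.05),h,55,.25)
print(L(N(-.085,.034),h,55,.03,5)); rep("touch")
L(N(-.085+.01,gp()[2]+.001),h,55,.05)
print(L(N(-.015,gp()[2]),h,55,.025,8)); rep("contact")
E
```

```text
True
down t8.5 gp [0.6403 0.2135 0.0403] op 0.0502 F [ 1.3 -0.1  1.8] gf 25.0 nest xyz mm [53.2  0.3 40.3]
open t9.2 gp [0.6397 0.2132 0.0398] op 0.0852 F [ 0.6  0.  -0.4] gf 0.0 nest xyz mm [52.7  0.8 39.8]
back t10.0 gp [0.6215 0.1235 0.1699] op 0.0849 F [ 0.4  0.  -0.2] gf 0.0 nest xyz mm [-38.8   1.3 169.9]
at B t12.5 gp [ 0.5861 -0.308   0.0309] op 0.0854 F [ 0.3 -0.5 -0.4] gf 0.0 nest xyz mm [-469.   -47.6   30.9]
grip t13.1 gp [ 0.5856 -0.3077  0.0302] op 0.0502 F [-0.9  0.   4.1] gf 25.0 nest xyz mm [-468.8  -47.    30.2]
entry t15.1 gp [0.6074 0.0427 0.1699] op 0.0496 F [-0.2 -0.2 -2.3] gf 25.0 nest xyz mm [-120.8   -0.6  169.9]
True
touch t16.2 gp [0.6146 0.0775 0.0412] op 0.0497 F [ 1.3 -0.3 -0.1] gf 25.0 nest xyz mm [-85.3  -0.8  41.2]
True
contact t18.1 gp [0.6238 0.1297 0.0419] op 0.0495 F [-0.8 -0.  -1.7] gf 25.0 nest xyz mm [-32.3   0.3  41.9]
```

```bash
python3 - <<'E'
from h import *
h=78.83; g=gp()
L(g+.0015*U,h,55,.03,8)
print(L(gp()-.003*Z,h,55,.02,5)); rep("down")
r.move_gripper(.085); rep("open")
back(.16,h,55)
a=111.5; P=np.array([.4433,-.3125,.0265])
J(P+.14*Z,a,55); L(P,a,55,.15); rep("at br")
r.move_gripper(.04,25); rep("grip")
L(gp()+.15*Z,a,55,.3); J(N(-.12,.19),h,55); rep("entry")
im=cams.capture("top"); cv2.imwrite("pics/t2.png",im[:,:,::-1]); cv2.imwrite("pics/s2.png",cams.capture("side")[:,:,::-1])
for rc in blocks(im,(90,140,215,215),(10,12,150),(35,60,255)):
    w=onz("top",cv2.boxPoints(rc),.057)-NEST; print(np.c_[w@U,w@V].round(4)*1000)
E
```

```text
True
down t18.6 gp [0.624  0.1304 0.0402] op 0.0497 F [0.6 0.9 2. ] gf 25.0 nest xyz mm [-31.5   0.2  40.2]
open t19.3 gp [0.6235 0.1303 0.0398] op 0.0853 F [ 0.  -0.6 -0.2] gf 0.0 nest xyz mm [-31.8   0.7  39.8]
at br t22.6 gp [ 0.4438 -0.3129  0.0271] op 0.0846 F [-0.   0.   0.7] gf 0.0 nest xyz mm [-501.3   91.1   27.1]
grip t23.2 gp [ 0.4433 -0.3125  0.0266] op 0.0496 F [-0.5 -0.1  2.2] gf 25.0 nest xyz mm [-501.1   91.7   26.6]
entry t25.4 gp [0.6071 0.0428 0.1897] op 0.0500 F [-0.3 -1.2 -1.8] gf 25.0 nest xyz mm [-1.207e+02 -1.000e-01  1.897e+02]
[[ 92.9  23.3]
 [ 95.2 -46. ]
 [-88.3 -45.9]
 [-89.6  23.1]]
```

```bash
python3 - <<'E'
import cv2,numpy as np
t=cv2.imread("pics/t2.png")[110:280,40:240];s=cv2.imread("pics/s2.png")[230:400,80:280]
cv2.imwrite("pics/c4.png",cv2.resize(np.hstack([t,s]),None,fx=2,fy=2,interpolation=cv2.INTER_CUBIC))
E
```

```text
(no output)
```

View pics/c4.png

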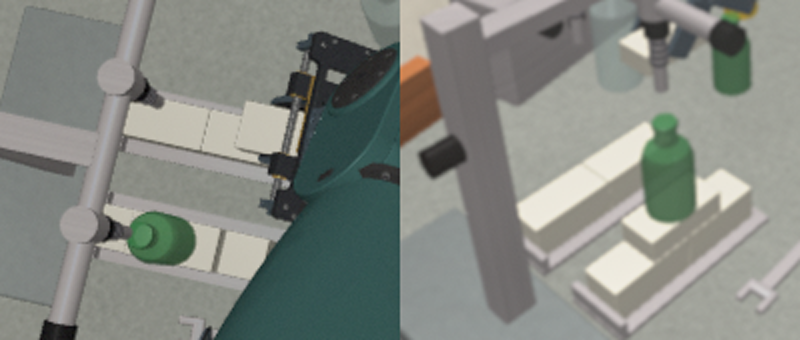

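The bases lie flush, end to end against the stop, and the bridge is in the gripper. Now I'll place it.

```bash
python3 - <<'E'
from h import *
h=78.83
L(N(-.06,.105),h,55,.25); L(N(.0025,.095),h,55,.12); rep("pre")
L(N(.0025,.0865),h,55,.04); rep()
print(L(N(.0025,.079),h,55,.02,5)); rep("down")
r.move_gripper(.085); rep("open")
back(.16,h,55); rep("back")
J([.60,-.30,.25],65,35); rep("aside")
cv2.imwrite("pics/t3.png",cams.capture("top")[:,:,::-1]); cv2.imwrite("pics/s3.png",cams.capture("side")[:,:,::-1])
t=cv2.imread("pics/t3.png")[110:280,40:290];s=cv2.imread("pics/s3.png")[230:400,130:280]
cv2.imwrite("pics/c5.png",cv2.resize(np.hstack([t,s]),None,fx=2,fy=2,interpolation=cv2.INTER_CUBIC))
im=t[:,:,::-1].copy()
for rc in blocks(im,(55,35,150,100),(10,12,150),(35,60,255)): print(rc)
m=mask(cv2.imread("pics/t3.png")[:,:,::-1].copy(),(55,60,40),(80,255,255))
for c in blobs(m,60): print(cv2.minEnclosingCircle(c))
E
```

```text
pre t26.7 gp [0.6308 0.1635 0.0953] op 0.0502 F [-0.2 -0.8 -0.9] gf 25.0 nest xyz mm [ 2.2 -0.1 95.3]
 t27.1 gp [0.6306 0.1634 0.0861] op 0.0498 F [-0.6 -0.  -1.4] gf 25.0 nest xyz mm [ 2.1  0.1 86.1]
True
down t27.3 gp [0.6311 0.1637 0.0831] op 0.0498 F [1.  1.3 2.5] gf 25.0 nest xyz mm [ 2.5 -0.3 83.1]
open t28.0 gp [0.6306 0.1636 0.0829] op 0.0846 F [-1.2  0.3  0.3] gf 0.0 nest xyz mm [ 2.3  0.1 82.9]
back t28.8 gp [0.6124 0.074  0.213 ] op 0.0850 F [-0.5 -0.1  0.4] gf 0.0 nest xyz mm [-89.1   0.7 213. ]
aside t30.2 gp [ 0.6003 -0.2987  0.2498] op 0.0850 F [-0.2  1.1 -0.3] gf 0.0 nest xyz mm [-457.1  -59.7  249.8]
((133.37059020996094, 71.08235168457031), (22.452302932739258, 21.476118087768555), 12.528807640075684)
((91.97491455078125, 60.134864807128906), (57.89035415649414, 24.372478485107422), 10.5391845703125)
((120.14305877685547, 228.92210388183594), 16.650251388549805)
((266.0, 180.5), 13.124505043029785)
```

View pics/c5.png

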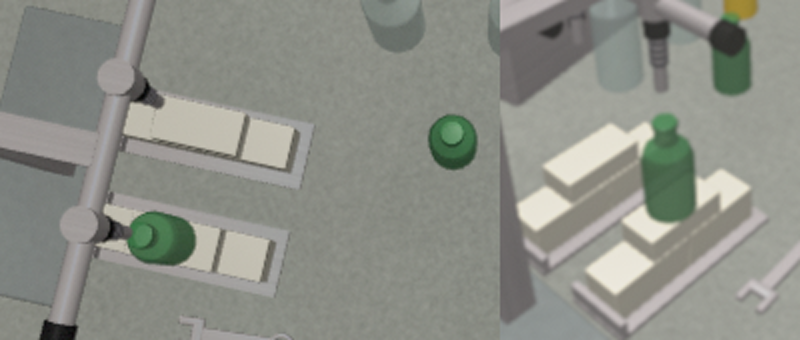

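The bridge looks centred over the joint. The enlarged crop confirms the flask: green, on the table, full-frame (266,180), while (120,229) is the one on the finished station. I'll check the bridge numbers and grasp the flask.

```bash
python3 - <<'E'
from h import *
np.set_printoptions(precision=1,suppress=True)
for c,s,a,z in(((173.37,181.08),(22.45,21.48),12.53,.057),((131.97,170.13),(57.89,24.37),10.54,.087)):
    w=onz("top",cv2.boxPoints((c,s,a)),z)-NEST; print(z,1000*np.c_[w@U,w@V])
a=65; P=np.array([.6240,-.1215,.045]); d=pose([0,0,0],a,35)[0]/.019
r.move_gripper(.09)
J(P-.14*d,a,35); rep("behind")
print(L(P,a,35,.1,15)); rep("at")
r.move_gripper(.045,25); rep("grip")
L(gp()+.004*Z,a,35,.03); rep("lift"); L(gp()+.12*Z,a,35,.2); rep("up")
cv2.imwrite("pics/s4.png",cams.capture("side")[150:330,150:390,::-1])
E
```

```text
0.057 [[-46.   23.1]
 [-45.3 -26.4]
 [-97.1 -26. ]
 [-97.6  23.4]]
0.087 [[ 81.8  26.2]
 [ 85.  -28.6]
 [-45.7 -32.2]
 [-48.4  22.6]]
behind t31.3 gp [ 0.6 -0.2  0.1] op 0.0899 F [ 1.4 -0.1  1.3] gf 0.0 nest xyz mm [-390.8  -22.3  126.4]
False
at t32.8 gp [ 0.6 -0.1  0. ] op 0.0902 F [-0.3  0.7  0.8] gf 0.0 nest xyz mm [-279.1  -48.8   45.3]
grip t33.5 gp [ 0.6 -0.1  0. ] op 0.0554 F [-0.8 -1.4  1.8] gf 25.0 nest xyz mm [-278.7  -48.6   45. ]
lift t33.7 gp [ 0.6 -0.1  0. ] op 0.0554 F [-0.8  0.1 -1.8] gf 25.0 nest xyz mm [-278.7  -48.7   49.2]
up t34.5 gp [ 0.6 -0.1  0.2] op 0.0555 F [-0.4  0.1 -2.5] gf 25.0 nest xyz mm [-278.6  -48.2  168.2]
```

Grip opening is 55.4 mm, which fits the 56 mm body. Now I'll bring the bottle in level and set it down.

```bash
python3 - <<'E'
from h import *
h=78.83
J(N(-.18,.19,.0007),h,35); rep("entry")
L(N(-.15,.150,.0007),h,35,.15)
L(N(0,.147,.0007),h,35,.1); rep("over")
r.dwell(.2)
cv2.imwrite("pics/t5.png",cams.capture("top")[:,:,::-1]); cv2.imwrite("pics/s5.png",cams.capture("side")[:,:,::-1])
t=cv2.imread("pics/t5.png")[110:280,40:200];s=cv2.imread("pics/s5.png")[210:380,110:300]
cv2.imwrite("pics/c6.png",cv2.resize(np.hstack([t,s]),None,fx=2.2,fy=2.2,interpolation=cv2.INTER_CUBIC))
E
```

```text
entry t35.1 gp [ 0.5945 -0.0144  0.1892] op 0.0556 F [-0.3  0.1 -2.1] gf 25.0 nest xyz mm [-179.3    1.1  189.2]
over t37.2 gp [0.6297 0.161  0.147 ] op 0.0557 F [ 0.1 -0.2 -1.8] gf 25.0 nest xyz mm [ -0.4   0.5 147. ]
```

View pics/c6.png

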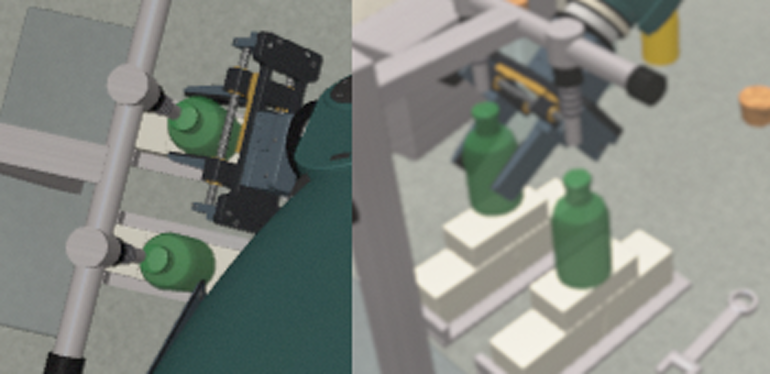

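The bottle is upright and level under the nozzle, clear of everything. I'll lower it, release and back out.

```bash
python3 - <<'E'
from h import *
h=78.83
L(N(0,.135,.0007),h,35,.04)
print(L(N(0,.129,.0007),h,35,.012,3)); rep("down")
r.dwell(.2)
r.move_gripper(.075); rep("open"); r.move_gripper(.09)
back(.16,h,35,.15); rep("back")
J([.45,-.35,.35],h,55); r.dwell(.3); rep("away")
cv2.imwrite("pics/t6.png",cams.capture("top")[:,:,::-1]); cv2.imwrite("pics/s6.png",cams.capture("side")[:,:,::-1])
T=cv2.imread("pics/t6.png");S=cv2.imread("pics/s6.png"); t=T[110:280,40:200];s=S[210:380,110:300]
cv2.imwrite("pics/c7.png",cv2.resize(np.hstack([t,s]),None,fx=2.2,fy=2.2,interpolation=cv2.INTER_CUBIC))
for n,I in(("top",T),("side",S)):
    hv=mask(I[:,:,::-1].copy(),(55,60,40),(80,255,255))
    for c in blobs(hv,60): print(n,cv2.boundingRect(c),[round(v,1) for v in (lambda M:(M['m10']/M['m00'],M['m01']/M['m00']))(cv2.moments(c))])
print("expected px step done->nest at z .145:",[ (proj(n,NEST+.145*Z)-proj(n,DONE+.145*Z)).round(1).tolist() for n in("top","side")])
E
```

```text
True
down t38.3 gp [0.6299 0.1615 0.132 ] op 0.0555 F [ 0.4 -0.   3.9] gf 25.0 nest xyz mm [1.00e-01 5.00e-01 1.32e+02]
open t39.0 gp [0.6292 0.1614 0.1312] op 0.0750 F [-0.7  0.6 -0.4] gf 0.0 nest xyz mm [-1.000e-01  1.100e+00  1.312e+02]
back t40.7 gp [0.6037 0.0334 0.2226] op 0.0902 F [-1.3  1.5 -0. ] gf 0.0 nest xyz mm [-130.6    1.3  222.6]
away t42.6 gp [ 0.4502 -0.3496  0.3498] op 0.0902 F [-0.4  0.7 -1. ] gf 0.0 nest xyz mm [-536.1   77.7  349.8]
top (104, 216, 33, 26) [120.1, 228.9]
top (118, 155, 33, 30) [134.3, 169.6]
side (201, 287, 26, 53) [213.7, 315.7]
side (162, 263, 25, 49) [173.7, 289.3]
expected px step done->nest at z .145: [[[14.6, -59.9]], [[-39.7, -26.1]]]
```

View pics/c7.png

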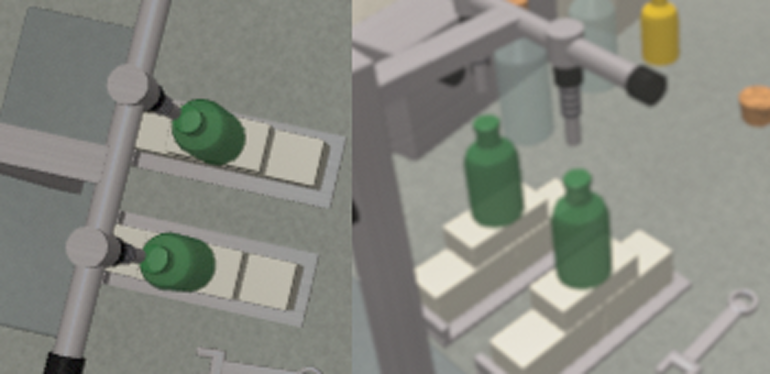

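The picture shows both stations alike and the new bottle upright under its nozzle. The step between the two bottles matches the expected one within 0.7 px in both views, and the finished bottle hasn't moved. I'm handing the job in.

```bash
python3 -c "
from plant import ticket; print(ticket.close_job())"
```

```text
the job is handed in; nothing more can be done
None
```

The job is handed in at about 43 s of the 72 s allowed: both thick blocks lie end to end against the stop, the thin block is over their joint, and the green bottle stands upright under the nozzle (bottle position checked to about 1–2 mm in both views), with the finished station's bottle unmoved.

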